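# Rock a jammed tamper out of the portafilter basket

## Task

Someone left the tamper pushed into the empty portafilter on the tamping stand and it has jammed in the basket. Rock its handle gently from side to side, across the line of the portafilter's handle and a few degrees each way, easing it up little by little until it frees, without pulling the portafilter up out of its stand or disturbing anything else on the counter. Finish still holding the tamper upright about a finger's breadth above the rim, centred over the basket, and keep hold of it.

Things in the scene. Friction and masses are not known exactly. Their poses are not given: they have to be found in the camera images.
- tamper: the jammed tamper, about 0.36 kg, 88 mm tall; origin at the centre of its flat underside, z up the handle. Steel base 58 mm across, straight for 14 mm; neck 23 mm across up to 36 mm; upright round wooden handle 32 mm across, straight from 44 to 76 mm, domed top. At the start it is upright, its underside resting on the basket's inner shoulder 13 mm below the rim, 55 mm above the counter
- tamper_grip (a point): point on the tamper's axis in the middle of its handle, 62 mm above its underside; axes as tamper. The tamper can lean about 10 degrees each way in the basket. In the first lean its low edge stands on the shoulder, so its base's centre must rise about 2.5 mm for 5 degrees
- basket_rim (a point): centre of the basket's upper rim on the portafilter, 68 mm above the counter when seated; rim 72 mm across outside, 59 mm inside. z is up; the portafilter's handle points along -x, level, its axis 18 mm below the rim, 28 mm thick, ending 200 mm out; +y and -y are the two sides to rock the tamper towards
- clamp_level (a point): point on the basket's axis 5 mm below the rim, axes as basket_rim. At this level the thin wall clamps the tamper's base all round, by friction of 11 to 18 N in all against a straight pull, until the base's underside has risen past it (8 mm of rise). Turning the base takes up part of this friction, so 1 to 2 mm of lift with each 10 degree swing works it up
- portafilter (a joint): how far the portafilter (0.56 kg) is lifted in its stand, m: 0 fully seated, grows upward. It is kept from turning and tipping but not held down: it rests by its weight (5.5 N), so a straight pull on the tamper lifts both. While the tamper is rocked and eased up it may creep up a mm or two and settle again
- station: the fixed tamping stand with the portafilter it carries: dark wooden base 150 x 110 x 12 mm, a steel collar 92 mm across and 42 mm high that takes the portafilter's body, and a fork for the neck of its handle. Origin on the counter under the collar's axis; the portafilter's handle points along its -x
- spare_tamper: a second, identical tamper standing free on the counter (same sizes as tamper); origin at the centre of its underside; bystander
- espresso_cup: white espresso cup, 66 mm across the rim, 60 mm high, origin under its centre; bystander
- dosing_cup: small steel dosing cup, 58 mm across, 48 mm high, origin under its centre; bystander
- leveller: round steel levelling tool like a thick disc, 69 mm across, 34 mm high, origin under its centre; bystander
- black_cup: black mug, 80 mm across, 82 mm high, origin under its centre; bystander
- milk_jug: steel milk jug with a handle, 90 mm across, 107 mm high, origin under its centre; bystander
- glass_server: small glass server, 68 mm across, 70 mm high, with a straight wooden side handle reaching 121 mm from its centre; origin under its centre; bystander
There are look-alikes about, which are no part of the job. Leave any orange or purple look-alike of the tamper alone.

How it is judged (in metres and radians):
On the way, in this order (a step that is already met when the one before it is completed fails the run):
1. the tamper, still in the basket, is rocked at least 2.3 degrees towards one side of the portafilter's handle (+y of the rim) (z of tamper in the frame of basket_rim below -0.001 m and angle between tamper's own z axis and vertical above 0.04 rad and y of tamper_grip in the frame of basket_rim above 0.0015 m), for 0.04 s.
2. and, still in the basket, at least 2.3 degrees towards the other side (-y of the rim) (z of tamper in the frame of basket_rim below -0.001 m and angle between tamper's own z axis and vertical above 0.04 rad and y of tamper_grip in the frame of basket_rim below -0.0015 m), for 0.04 s.
3. the tamper's underside is clear above the rim, with the portafilter seated (z of tamper in the frame of basket_rim above 0.003 m and value of joint portafilter below 0.002 m), for 0.2 s.
At the end, for the whole second after the job is handed in: The tamper is held still by the fingers (more than 1.5 N), touching nothing of the portafilter or stand, its underside 4 to 35 mm above the basket's rim and within 20 mm of its centre, upright within 0.15 rad, and the portafilter is fully seated in the stand (within 2 mm) (z of tamper in the frame of basket_rim between 0.004 and 0.035 m and horizontal distance between tamper and basket_rim below 0.02 m and angle between tamper's own z axis and vertical below 0.15 rad and linear speed of tamper below 0.02 m/s and contact force between tamper and the fingers above 1.5 N and contact force between tamper and station below 0.2 N and value of joint portafilter below 0.002 m); the arm keeps its last pose, push and grip.
It fails at once if the portafilter is pulled up out of its stand (lifted more than 7 mm) (value of joint portafilter above 0.007 m).
It fails at once if the tamper is wrenched over (leans more than 0.3 rad) (angle between tamper's own z axis and vertical above 0.3 rad).
It fails at once if another thing on the counter is pushed more than 30 mm or tipped over (distance of any of spare_tamper, espresso_cup, dosing_cup, leveller, black_cup, milk_jug, glass_server from where it was at the start of the episode above 0.03 m or angle between any of spare_tamper, espresso_cup, dosing_cup, leveller, black_cup, milk_jug, glass_server's own z axis and vertical above 0.5 rad).
It also fails if it takes over 38 s, if anything falls off the work surface, if the arm or the gripper's body presses on something with over 40 N, if the wrist force passes 120 N, or if a joint passes its speed limit or range.

## Robot

A 6-joint arm with a two-finger parallel gripper is mounted at the origin on the work surface. World frame = base frame: x ahead of the robot, y to its left, z up, the work surface at z = 0. Lengths are in mm, angles in degrees, forces in N, time in s.
With the tool pointing down it reaches from about 350 to 850 mm from the base axis. Payload 8.1 kg.
Tool frame: the origin (TCP) lies midway between the tips of the shut fingers; the grasp point (between the pads) lies 19 mm behind it (r.pinch_z is the distance from the TCP to the grasp point, in mm); z points along the fingers, y is the line along which they close (so a half turn about z gives the same grasp; the last joint's range is limited). The gripper opens to 85 mm and grips with 20 to 120 N. Pads are 22 mm wide; open, the fingers measure 114 mm over their backs; the gripper's body (76 mm by 85 mm) begins 54 mm behind the grasp point. The pads swing forward as they close: fully open they stand 13 mm farther back than shut.
Start: joints at [70.508, 7.471, 85.268, -0, 87.261, -4.893], TCP at [151.209, 580.639, 231.292] pointing down, gripper open.
Joint ranges: [-169.43, 169.43], [-51.17, 129.36], [1.28, 143.12], [-76.62, 256.62], [0, 156.53], [-152.29, 152.29]. Speed limits (degrees/s): [136.94, 136.94, 159.86, 180, 180, 180].

## Interface

Orientations are given as [roll, pitch, yaw] about the fixed x, y, z axes, in that order (R = Rz(yaw) Ry(pitch) Rx(roll)).
In Python, from bench import sensors, optics, job, r gives the robot as it stands.
- The arm moves only by the tool play_rows, never from a script. Its argument "motion" is a list that holds one entry, the list of rows, each a list of 6 numbers: the shift along the tool's x, y, z in cm, then the turn, a rotation vector about the tool's x, y, z in degrees. In form: [[[x, y, z, ax, ay, az], ...]]. A call has 1 to 5 rows; each row is the pose to reach, as a shift and turn from the pose commanded when the call began, along the tool's axes at that moment; what a row does not reach only later rows make up. A row lasts 1/10 s, in which the tool goes at most 50 mm and 8.59 degrees, less where a joint would pass 70% of its speed; a pose out of reach is approached as far as the arm can. A call with a gripper value outside its range is refused whole. "jaw" is the opening, from 0 (shut) to 1 (fully open), set as the call begins (left out, the last holds). The fingers move at their own pace and stop on an object; "squeeze" is the grip in N (left out, the last holds). Time passes only in rows, so rows that repeat a pose let the fingers close. It gives the time, the measured TCP pose, the force, the opening and the grip force at its end, in the units of the state.
- sensors.sense(): the state, without advancing time (a new reading comes with each control period).
- optics.snapshot(name): name is "scene" or "top" or "wrist"; returns a dict with "pixels" (384x512x3 uint8, red, green, blue), "mtx" (3x3 intrinsics, pixels), "R" (3x3) and "t" (3): a world point X has camera coordinates R X + t; the wrist camera has in their place "T_tool_cam" (4x4, takes a point from camera to tool coordinates, whose origin is the TCP and whose axes are the flange's). Camera axes: x right, y down, z forward; pixel columns grow to the right and rows downward; lengths in mm; the calibration is good to about 2 mm. A picture is of the moment at which its call begins: read the wrist's pose just before it. There is no depth.
- job.hand_in(): hands the job in; it is judged then, once.
The state is a dict: "time": time; "joint_pos": joint angles; "qd": joint speeds; "joint_efforts": joint torques, N m; "tool_pos": TCP position; "tcp_rot": TCP orientation; "ft_force": force on the tool from outside, world axes, zero at the start; "wrist_torque": the same for the moment, N m; "finger_gap": finger opening in mm; "grip_force": force on a finger pad.
Only numpy, scipy, OpenCV 4.12 (cv2) and the standard library are available. Lean on these libraries where they do the work, as an engineer would, in place of code of your own. Each camera call takes 0.05 s, during which the arm holds its last target. There are 200 camera calls.

## Working session

There is one attempt and no reset: what is moved stays moved. The work goes in short steps, Python scripts to look and compute and a tool call to move; the robot and the scene stay as the last step left them, time stands still between calls to the robot, and variables do not carry over. Pictures are saved under pics/ and viewed, at most 10 in all, crops included, and the job is handed in when it is done.

Besides the shell and the picture viewer there is one more tool, called by a JSON object that holds its "op" and its "data", one argument or row to a line. play_rows: Moves the arm, as the interface text tells. Its arguments: {"type":"object","properties":{"motion":{"type":"array","items":{"type":"array","items":{"type":"array","items":{"type":"number"}}}},"jaw":{"type":"number"},"squeeze":{"type":"number"}},"required":["motion"]}

```bash
mkdir -p pics
python3 - <<'E'
from bench import sensors, optics
import cv2,pickle
for n in("scene","top"):
    s=optics.snapshot(n); pickle.dump(s,open(n+".pkl","wb"))
    cv2.imwrite(f"pics/{n}.png",s["pixels"][:,:,::-1]); print(n,s["mtx"],s["R"],s["t"])
print(sensors.sense())
E
```

```text
scene [[453.38235681   0.         251.18704593]
 [  0.         453.38235681 191.69269064]
 [  0.           0.           1.        ]] [[-0.50206707  0.86469904  0.01497388]
 [ 0.57069885  0.34427263 -0.74550599]
 [-0.64979341 -0.36574843 -0.6663307 ]] [ 282.00339605 -246.73715651 2031.09512315]
top [[436.90048569   0.         252.58483904]
 [  0.         436.90048569 183.89944426]
 [  0.           0.           1.        ]] [[ 0.0057993  -0.99978516  0.01989993]
 [-0.98667565 -0.00895676 -0.16245289]
 [ 0.16259623 -0.01869267 -0.98651561]] [ -46.39082866  567.40266321 1399.96756581]
{'time': 0.1, 'joint_pos': array([ 7.05104023e+01,  7.51183165e+00,  8.53224033e+01, -7.86171435e-04,
        8.72615309e+01, -4.89368666e+00]), 'qd': array([-0.04600483, -0.11512783, -0.16393397,  0.02920509,  0.02543002,
        0.00355136]), 'joint_efforts': array([ 2.15168671e-03, -5.70954823e+01, -5.01937723e+01, -6.31501916e-05,
        8.22512840e-03,  2.79042581e-06]), 'tool_pos': array([151.02571901, 580.17547856, 230.34447622]), 'tcp_rot': array([-1.79904516e+02, -7.38716037e-03,  1.65404121e+02]), 'ft_force': array([-0.316705  ,  0.01979539, -1.31950973]), 'wrist_torque': array([-0.03863826, -0.00168123, -0.00257028]), 'grip_force': 0.0, 'finger_gap': 85.59266669481086}
```

View pics/scene.png

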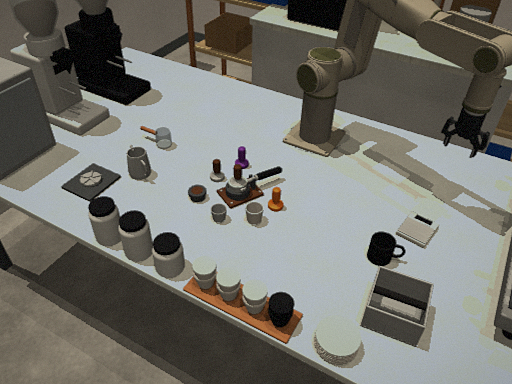

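View pics/top.png

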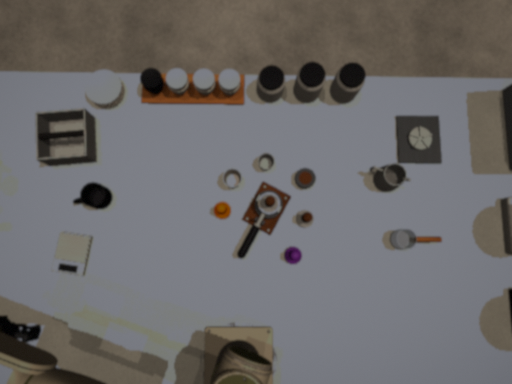

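The tamper sits on its dark stand at about (270,202) in top and (238,180) in scene. The portafilter handle runs to (242,255) in top. The spare tamper is at (306,218), with purple at (293,256) and orange at (222,210).

```bash
cat > h.py <<'E'
import numpy as np
def ray(s,u,v,z):
    R,t=np.array(s["R"]),np.array(s["t"]); c=-R.T@t
    d=R.T@np.linalg.solve(s["mtx"],[u,v,1.]); return c+d*(z-c[2])/d[2]
def proj(s,X):
    p=s["mtx"]@(np.array(s["R"])@X+s["t"]); return p[:2]/p[2]
E
python3 - <<'E'
import pickle,cv2,numpy as np
from h import *
t=pickle.load(open("top.pkl","rb"));s=pickle.load(open("scene.pkl","rb"))
a=cv2.resize(t["pixels"][165:275,205:325],None,fx=5,fy=5,interpolation=cv2.INTER_CUBIC)
cv2.imwrite("pics/c1.png",a[:,:,::-1])
for n,u,v,z in(("top",270,202,143),("end",242,255,50),("spare",306,218,88),("purple",293,256,88),("orange",222,210,88),("cup",232,179,60),("dos",265,162,48),("lev",305,178,34)):
    print(n,ray(t,u,v,z).round())
E
```

```text
top [496. -94. 143.]
end [335.  -9.  50.]
spare [ 452. -212.   88.]
purple [ 333. -170.   88.]
orange [476.  55.  88.]
cup [581.  26.  60.]
dos [642. -83.  48.]
lev [ 592. -218.   34.]
```

View pics/c1.png

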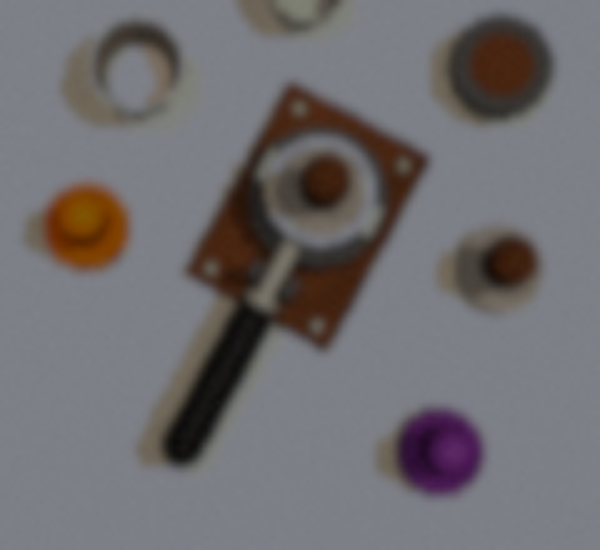

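{"op": "play_rows", "data": {
  "motion": [
    [[-3.1, -3.5, 0, 0, 0, 0], [-6.3, -7.1, 0, 0, 0, 0], [-9.4, -10.6, 0, 0, 0, 0], [-12.6, -14.1, 0, 0, 0, 0], [-15.7, -17.6, 0, 0, 0, 0]]
  ],
  "jaw": 1,
  "squeeze": 50
}}

```text
time: 0.6
tool_pos: [259.0, 368.9, 230.8]
tcp_rot: [-180.0, -0.0, 165.4]
ft_force: [1.1, 0.2, 0.2]
finger_gap: 85.6
grip_force: 0.0
```

{"op": "play_rows", "data": {
  "motion": [
    [[-3.1, -3.5, 0, 0, 0, 0], [-6.3, -7.1, 0, 0, 0, 0], [-9.4, -10.6, 0, 0, 0, 0], [-12.6, -14.1, 0, 0, 0, 0], [-15.7, -17.6, 0, 0, 0, 0]]
  ]
}}

```text
time: 1.1
tool_pos: [366.6, 159.0, 231.1]
tcp_rot: [180.0, 0.0, 165.4]
ft_force: [1.5, 0.2, -0.2]
finger_gap: 85.4
grip_force: 0.0
```

{"op": "play_rows", "data": {
  "motion": [
    [[-3.1, -3.5, 0, 0, 0, 0], [-6.3, -7.1, 0, 0, 0, 0], [-9.4, -10.6, 0, 0, 0, 0], [-12.6, -14.1, 0, 0, 0, 0], [-15.7, -17.6, 0, 0, 0, 0]]
  ]
}}

```text
time: 1.6
tool_pos: [474.3, -51.1, 231.0]
tcp_rot: [180.0, -0.0, 165.4]
ft_force: [0.2, -0.0, 0.5]
finger_gap: 85.2
grip_force: 0.0
```

{"op": "play_rows", "data": {
  "motion": [
    [[-2, -2, 0, 0, 0, 7], [-3.3, -3.6, 0, 0, 0, 13.2], [-3.3, -3.6, 0, 0, 0, 13.2], [-3.3, -3.6, 0, 0, 0, 13.2]]
  ]
}}

```text
time: 2.0
tool_pos: [496.3, -92.1, 230.7]
tcp_rot: [180.0, -0.1, 152.3]
ft_force: [0.5, 0.4, -0.1]
finger_gap: 85.4
grip_force: 0.0
```

Run:
```python
from bench import sensors, optics
import cv2,pickle,numpy as np
q=sensors.sense(); print(q["tool_pos"],q["tcp_rot"],q["joint_pos"],q["ft_force"],q["wrist_torque"])
s=optics.snapshot("wrist"); s["q"]=q; pickle.dump(s,open("w.pkl","wb")); print(s["mtx"],s["T_tool_cam"])
cv2.imwrite("pics/w.png",s["pixels"][:,:,::-1])
```

```text
[496.3161428  -92.10019693 230.65162515] [ 1.79999744e+02 -9.21162135e-02  1.52268037e+02] [-1.63474853e+01 -7.30802629e+00  1.00127891e+02  1.84549534e-02
  8.72703885e+01 -7.86164154e+01] [ 0.52050058  0.38861255 -0.08448302] [0.01806182 0.00024483 0.02021673]
[[335.74191388   0.         257.64504024]
 [  0.         335.74191388 191.6015589 ]
 [  0.           0.           1.        ]] [[ 1.87857385e-03 -9.57771982e-01 -2.87522696e-01  7.27534468e+01]
 [ 9.99998099e-01  1.94923996e-03  4.04937065e-05  7.29538190e-01]
 [ 5.21666992e-04 -2.87522225e-01  9.57773824e-01 -1.43577877e+02]
 [ 0.00000000e+00  0.00000000e+00  0.00000000e+00  1.00000000e+00]]
```

View pics/w.png

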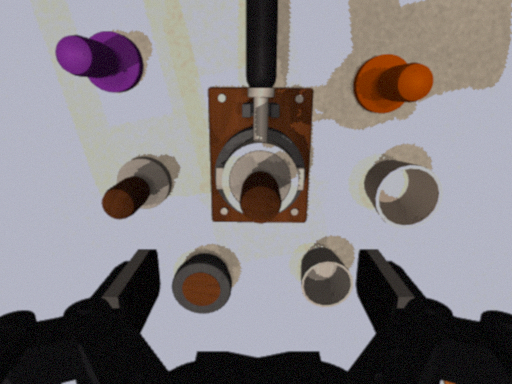

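The wrist view shows the tamper handle top at (261,196) and the rim circle centred at about (260,178). The portafilter handle is nearly vertical in the image, so the yaw is good.

```bash
cat >> h.py <<'E'
from scipy.spatial.transform import Rotation as Ro
def wcam(s):
    T=np.eye(4);T[:3,:3]=Ro.from_euler("xyz",s["q"]["tcp_rot"],degrees=True).as_matrix();T[:3,3]=s["q"]["tool_pos"]
    W=T@np.array(s["T_tool_cam"]);R=W[:3,:3].T
    return dict(mtx=s["mtx"],R=R,t=-R@W[:3,3])
E
python3 - <<'E'
import pickle,cv2,numpy as np
from h import *
s=pickle.load(open("w.pkl","rb"));w=wcam(s);im=s["pixels"]
hsv=cv2.cvtColor(im,cv2.COLOR_RGB2HSV)
# white rim
m=((hsv[...,1]<60)&(hsv[...,2]>150)).astype(np.uint8); m[:, :215]=0;m[:,305:]=0;m[:130]=0;m[225:]=0
# black handle centreline rows
g=im.astype(int).sum(2)
C=[]
for v in range(5,75,10):
    c=np.where(g[v,230:295]<120)[0]+230; C.append((c.mean(),v))
P=np.array([ray(w,u,v,50)[:2] for u,v in C]);d=P[-1]-P[0];print("handle yaw",np.degrees(np.arctan2(d[1],d[0])),P[[0,-1]])
hc=cv2.cvtColor(im,cv2.COLOR_RGB2HSV)
for v in (190,200,210):
    print(v,[tuple(im[v,u]) for u in range(236,290,4)])
for n,u,v,z in(("tophandle",261,196,137),("rim",260,178,68)):print(n,ray(w,u,v,z))
for X in ((496,-94,68),(496,-94,137)):print(proj(w,np.array(X)))
cv2.imwrite("pics/w2.png",cv2.resize(im[100:240,190:330],None,fx=4,fy=4,interpolation=cv2.INTER_CUBIC)[:,:,::-1])
E
```

```text
handle yaw -27.96955217088734 [[370.50023273 -21.70668018]
 [413.48428766 -44.53241563]]
190 [(np.uint8(142), np.uint8(134), np.uint8(123)), (np.uint8(126), np.uint8(117), np.uint8(107)), (np.uint8(35), np.uint8(21), np.uint8(14)), (np.uint8(46), np.uint8(25), np.uint8(9)), (np.uint8(61), np.uint8(24), np.uint8(4)), (np.uint8(57), np.uint8(24), np.uint8(10)), (np.uint8(62), np.uint8(33), np.uint8(18)), (np.uint8(60), np.uint8(28), np.uint8(7)), (np.uint8(60), np.uint8(30), np.uint8(14)), (np.uint8(48), np.uint8(24), np.uint8(14)), (np.uint8(17), np.uint8(8), np.uint8(0)), (np.uint8(129), np.uint8(119), np.uint8(109)), (np.uint8(147), np.uint8(134), np.uint8(123)), (np.uint8(129), np.uint8(122), np.uint8(112))]
200 [(np.uint8(153), np.uint8(152), np.uint8(151)), (np.uint8(74), np.uint8(61), np.uint8(52)), (np.uint8(76), np.uint8(40), np.uint8(14)), (np.uint8(76), np.uint8(37), np.uint8(12)), (np.uint8(69), np.uint8(33), np.uint8(15)), (np.uint8(72), np.uint8(37), np.uint8(13)), (np.uint8(67), np.uint8(38), np.uint8(9)), (np.uint8(70), np.uint8(35), np.uint8(21)), (np.uint8(65), np.uin
[... 325 characters left out ...]
9), np.uint8(162)), (np.uint8(66), np.uint8(30), np.uint8(9)), (np.uint8(71), np.uint8(39), np.uint8(21)), (np.uint8(76), np.uint8(40), np.uint8(24)), (np.uint8(74), np.uint8(36), np.uint8(18)), (np.uint8(74), np.uint8(38), np.uint8(16)), (np.uint8(76), np.uint8(42), np.uint8(18)), (np.uint8(72), np.uint8(35), np.uint8(14)), (np.uint8(66), np.uint8(35), np.uint8(16)), (np.uint8(67), np.uint8(32), np.uint8(13)), (np.uint8(151), np.uint8(151), np.uint8(145)), (np.uint8(95), np.uint8(63), np.uint8(50)), (np.uint8(91), np.uint8(42), np.uint8(9))]
tophandle [499.33097902 -90.03468115 137.        ]
rim [502.59079313 -92.08447112  68.        ]
[254.93584376 172.87256239]
[254.16660058 194.56318603]
```

View pics/w2.png

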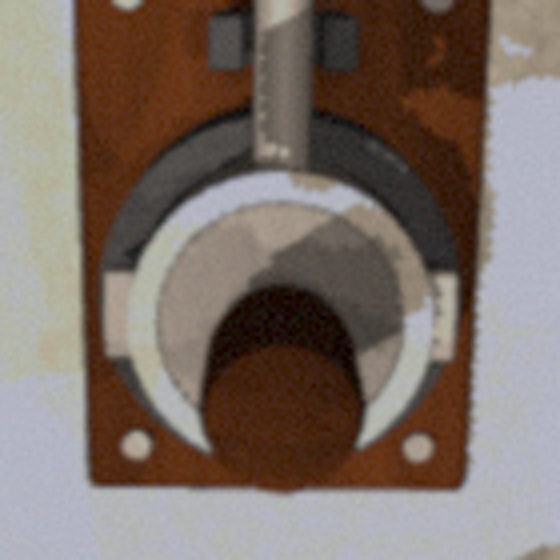

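{"op": "play_rows", "data": {
  "motion": [
    [[-0.6, 0.3, 3, 0, 0, 0], [-0.6, 0.3, 6.5, 0, 0, 0], [-0.6, 0.3, 10, 0, 0, 0], [-0.6, 0.3, 13.3, 0, 0, 0], [-0.6, 0.3, 13.3, 0, 0, 0]]
  ]
}}

```text
time: 2.55
tool_pos: [499.3, -90.0, 93.3]
tcp_rot: [-179.9, -0.5, 152.4]
ft_force: [-1.0, -0.2, -0.9]
finger_gap: 85.2
grip_force: 0.0
```

{"op": "play_rows", "data": {
  "motion": [
    [[0, 0, 0, 0, 0, 0], [0, 0, 0, 0, 0, 0], [0, 0, 0, 0, 0, 0], [0, 0, 0, 0, 0, 0], [0, 0, 0, 0, 0, 0]]
  ],
  "jaw": 0.42
}}

```text
time: 3.05
tool_pos: [504.1, -92.5, 99.3]
tcp_rot: [180.0, 0.1, 152.2]
ft_force: [0.1, 1.1, -0.3]
finger_gap: 35.7
grip_force: 0.0
```

Run:
```python
from bench import sensors, optics
import cv2,pickle,numpy as np
q=sensors.sense(); print(q)
s=optics.snapshot("wrist"); s["q"]=q; pickle.dump(s,open("w3.pkl","wb"))
cv2.imwrite("pics/w3.png",s["pixels"][:,:,::-1])
```

```text
{'time': 3.05, 'joint_pos': array([-1.61319969e+01, -1.25728060e-01,  1.07392316e+02,  1.25900297e-03,
        7.26399369e+01, -7.83372570e+01]), 'qd': array([ 0.01672844,  0.44498072,  0.38428691, -0.11546463, -0.07904416,
        0.07342988]), 'joint_efforts': array([ 5.12509688e-02, -4.65723574e+01, -4.66756761e+01,  3.63311912e-03,
       -9.15393408e-03, -2.39564986e-03]), 'tool_pos': array([504.10964351, -92.50214954,  99.31654568]), 'tcp_rot': array([1.79979927e+02, 9.13020263e-02, 1.52204869e+02]), 'ft_force': array([ 0.11835179,  1.11030299, -0.25971729]), 'wrist_torque': array([-0.00248131, -0.02177322,  0.00153439]), 'grip_force': 0.0, 'finger_gap': 35.7087204351308}
```

View pics/w3.png

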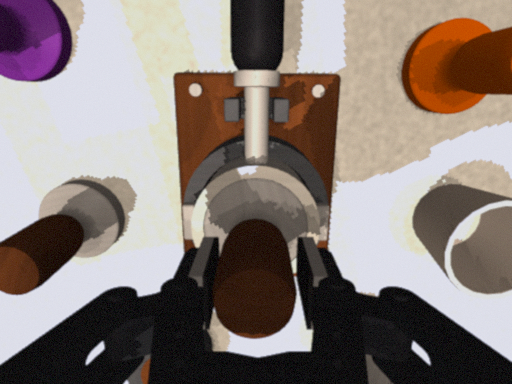

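The handle (centre about (255,275)) sits between the pads, with a small gap on each side. Closing.

{"op": "play_rows", "data": {
  "motion": [
    [[0, 0, 0, 0, 0, 0], [0, 0, 0, 0, 0, 0], [0, 0, 0, 0, 0, 0], [0, 0, 0, 0, 0, 0], [0, 0, 0, 0, 0, 0]]
  ],
  "jaw": 0.2,
  "squeeze": 80
}}

```text
time: 3.6
tool_pos: [503.6, -93.2, 99.2]
tcp_rot: [-179.9, 0.0, 152.2]
ft_force: [-3.2, -2.9, 4.9]
finger_gap: 30.5
grip_force: 78.5
```

```bash
cat >> h.py <<'E'
def P(th,h,arm=37,b=7):  # tool pose (y,z cm, deg) for lean th, underside rise h mm, in the grasp frame
    a=np.radians(th); # mid-base point rises so that underside centre rises h
    return np.array([arm*np.sin(a),-(h+(arm+b)*(np.cos(a)-1)),th])
def rows(seq):
    p0=P(*seq[0]);a=np.radians(p0[2]);out=[]
    for s in seq[1:]:
        d=P(*s)-p0; c,sn=np.cos(a),np.sin(a)
        out.append([0,round((c*d[0]+sn*d[1])/10,2),round((-sn*d[0]+c*d[1])/10,2),round(d[2],1),0,0])
    print(out)
def lin(a,b,n=5): return [tuple(np.array(a)+(np.array(b)-a)*k/n) for k in range(n+1)]
E
python3 - <<'E'
from h import *
w=[(0,0),(5,2.5),(0,3.2),(-5,4),(0,4.7),(5,5.5),(0,6.2),(-5,7),(0,7.7),(5,8.5),(0,9.2),(-5,10),(0,10.7)]
for a,b in zip(w,w[1:]): print(a,b,end=" ");rows(lin(a,b))
E
```

```text
(0, 0) (5, 2.5) [[0, np.float64(0.06), np.float64(-0.05), np.float64(1.0), 0, 0], [0, np.float64(0.13), np.float64(-0.1), np.float64(2.0), 0, 0], [0, np.float64(0.19), np.float64(-0.14), np.float64(3.0), 0, 0], [0, np.float64(0.26), np.float64(-0.19), np.float64(4.0), 0, 0], [0, np.float64(0.32), np.float64(-0.23), np.float64(5.0), 0, 0]]
(5, 2.5) (0, 3.2) [[0, np.float64(-0.07), np.float64(-0.01), np.float64(-1.0), 0, 0], [0, np.float64(-0.13), np.float64(-0.03), np.float64(-2.0), 0, 0], [0, np.float64(-0.2), np.float64(-0.04), np.float64(-3.0), 0, 0], [0, np.float64(-0.26), np.float64(-0.05), np.float64(-4.0), 0, 0], [0, np.float64(-0.33), np.float64(-0.06), np.float64(-5.0), 0, 0]]
(0, 3.2) (-5, 4) [[0, np.float64(-0.06), np.float64(-0.02), np.float64(-1.0), 0, 0], [0, np.float64(-0.13), np.float64(-0.03), np.float64(-2.0), 0, 0], [0, np.float64(-0.19), np.float64(-0.04), np.float64(-3.0), 0, 0], [0, np.float64(-0.26), np.float64(-0.05), np.float64(-4.0), 0, 0], [0, np.float64(-0.32), np.float64(-0.06), np.float64(-5.0), 0, 0]]
(-5, 4) (0, 4.7) [[0, np.float64(0.07), np.float64(-0
[... 2375 characters left out ...]
]]
(0, 9.2) (-5, 10) [[0, np.float64(-0.06), np.float64(-0.02), np.float64(-1.0), 0, 0], [0, np.float64(-0.13), np.float64(-0.03), np.float64(-2.0), 0, 0], [0, np.float64(-0.19), np.float64(-0.04), np.float64(-3.0), 0, 0], [0, np.float64(-0.26), np.float64(-0.05), np.float64(-4.0), 0, 0], [0, np.float64(-0.32), np.float64(-0.06), np.float64(-5.0), 0, 0]]
(-5, 10) (0, 10.7) [[0, np.float64(0.07), np.float64(-0.01), np.float64(1.0), 0, 0], [0, np.float64(0.13), np.float64(-0.03), np.float64(2.0), 0, 0], [0, np.float64(0.2), np.float64(-0.04), np.float64(3.0), 0, 0], [0, np.float64(0.26), np.float64(-0.05), np.float64(4.0), 0, 0], [0, np.float64(0.33), np.float64(-0.06), np.float64(5.0), 0, 0]]
```

First lean.

{"op": "play_rows", "data": {
  "motion": [
    [[0, 0.06, -0.05, 1, 0, 0], [0, 0.13, -0.1, 2, 0, 0], [0, 0.19, -0.14, 3, 0, 0], [0, 0.26, -0.19, 4, 0, 0], [0, 0.32, -0.23, 5, 0, 0]]
  ]
}}

```text
time: 4.1
tool_pos: [505.4, -89.8, 101.1]
tcp_rot: [-174.9, 0.1, 152.2]
ft_force: [-1.5, -3.4, 6.2]
finger_gap: 30.4
grip_force: 78.8
```

Run:
```python
from bench import sensors
q=sensors.sense();print({k:q[k] for k in("tool_pos","tcp_rot","ft_force","wrist_torque","grip_force","finger_gap")})
```

```text
{'tool_pos': array([505.36165047, -89.76108505, 101.12325945]), 'tcp_rot': array([-1.74903373e+02,  5.77450355e-02,  1.52208146e+02]), 'ft_force': array([-1.48074796, -3.38175297,  6.17403044]), 'wrist_torque': array([-1.84406567e-01,  1.83639105e-01,  1.37609231e-04]), 'grip_force': 78.8144838809967, 'finger_gap': 30.415332130038376}
```

{"op": "play_rows", "data": {
  "motion": [
    [[0, -0.07, -0.01, -1, 0, 0], [0, -0.13, -0.03, -2, 0, 0], [0, -0.2, -0.04, -3, 0, 0], [0, -0.26, -0.05, -4, 0, 0], [0, -0.33, -0.06, -5, 0, 0]]
  ]
}}

```text
time: 4.6
tool_pos: [503.1, -92.3, 100.8]
tcp_rot: [179.9, -0.0, 152.2]
ft_force: [2.0, -2.9, -7.4]
finger_gap: 30.5
grip_force: 79.4
```

{"op": "play_rows", "data": {
  "motion": [
    [[0, -0.06, -0.02, -1, 0, 0], [0, -0.13, -0.03, -2, 0, 0], [0, -0.19, -0.04, -3, 0, 0], [0, -0.26, -0.05, -4, 0, 0], [0, -0.32, -0.06, -5, 0, 0]]
  ]
}}

```text
time: 5.1
tool_pos: [501.5, -95.2, 101.7]
tcp_rot: [174.9, -0.1, 152.2]
ft_force: [1.3, -2.1, -8.0]
finger_gap: 30.6
grip_force: 79.6
```

{"op": "play_rows", "data": {
  "motion": [
    [[0, 0.07, -0.01, 1, 0, 0], [0, 0.13, -0.03, 2, 0, 0], [0, 0.2, -0.04, 3, 0, 0], [0, 0.26, -0.05, 4, 0, 0], [0, 0.33, -0.06, 5, 0, 0]]
  ]
}}

```text
time: 5.6
tool_pos: [503.3, -92.3, 103.0]
tcp_rot: [-179.9, -0.0, 152.2]
ft_force: [-0.2, -4.4, -8.8]
finger_gap: 30.4
grip_force: 80.0
```

{"op": "play_rows", "data": {
  "motion": [
    [[0, 0.06, -0.02, 1, 0, 0], [0, 0.13, -0.03, 2, 0, 0], [0, 0.19, -0.04, 3, 0, 0], [0, 0.26, -0.05, 4, 0, 0], [0, 0.32, -0.06, 5, 0, 0]]
  ]
}}

```text
time: 6.1
tool_pos: [505.2, -89.2, 103.7]
tcp_rot: [-174.9, 0.0, 152.2]
ft_force: [-0.2, -2.4, -5.9]
finger_gap: 30.5
grip_force: 80.2
```

Run:
```python
from bench import sensors,optics
import cv2,pickle
q=sensors.sense();print({k:q[k] for k in("tool_pos","tcp_rot","ft_force","wrist_torque")})
s=optics.snapshot("scene");pickle.dump(s,open("s2.pkl","wb"))
a=pickle.load(open("scene.pkl","rb"))["pixels"]
c=lambda i:cv2.resize(i[145:215,215:290],None,fx=5,fy=5,interpolation=cv2.INTER_CUBIC)
cv2.imwrite("pics/s2.png",cv2.hconcat([c(a),c(s["pixels"])])[:,:,::-1])
```

```text
{'tool_pos': array([505.15553195, -89.21318343, 103.7277274 ]), 'tcp_rot': array([-1.74937964e+02,  7.00289133e-03,  1.52206466e+02]), 'ft_force': array([-0.23558632, -2.37306813, -5.85264907]), 'wrist_torque': array([-0.32072856,  0.10935014,  0.04019251])}
```

View pics/s2.png

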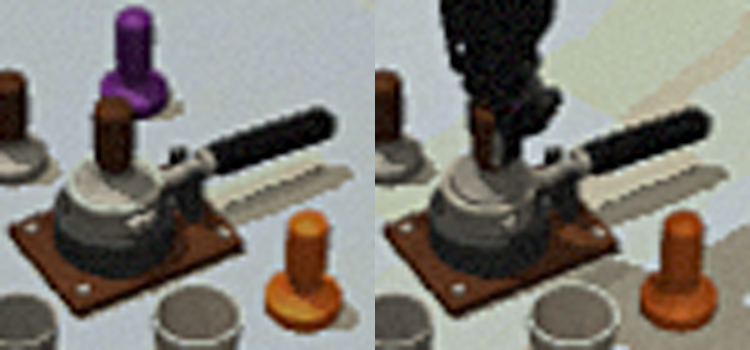

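The portafilter handle is unmoved between the two views (its tip is at (325,120) in the left panel and (700,120) in the right). It is seated and the pull is below the lifting force, so I'll continue.

{"op": "play_rows", "data": {
  "motion": [
    [[0, -0.07, -0.01, -1, 0, 0], [0, -0.13, -0.03, -2, 0, 0], [0, -0.2, -0.04, -3, 0, 0], [0, -0.26, -0.05, -4, 0, 0], [0, -0.33, -0.06, -5, 0, 0]]
  ]
}}

```text
time: 6.65
tool_pos: [503.4, -92.5, 104.5]
tcp_rot: [179.9, 0.0, 152.2]
ft_force: [0.6, -0.8, -6.4]
finger_gap: 30.5
grip_force: 80.3
```

{"op": "play_rows", "data": {
  "motion": [
    [[0, -0.06, -0.02, -1, 0, 0], [0, -0.13, -0.03, -2, 0, 0], [0, -0.19, -0.04, -3, 0, 0], [0, -0.26, -0.05, -4, 0, 0], [0, -0.32, -0.06, -5, 0, 0]]
  ]
}}

```text
time: 7.15
tool_pos: [501.8, -95.5, 105.0]
tcp_rot: [175.0, 0.0, 152.2]
ft_force: [-1.0, -3.2, -7.1]
finger_gap: 30.5
grip_force: 80.3
```

{"op": "play_rows", "data": {
  "motion": [
    [[0, 0.07, -0.01, 1, 0, 0], [0, 0.13, -0.03, 2, 0, 0], [0, 0.2, -0.04, 3, 0, 0], [0, 0.26, -0.05, 4, 0, 0], [0, 0.33, -0.06, 5, 0, 0]]
  ]
}}

```text
time: 7.65
tool_pos: [503.6, -92.3, 106.0]
tcp_rot: [-179.9, 0.0, 152.2]
ft_force: [-0.9, -5.6, -5.6]
finger_gap: 30.6
grip_force: 80.3
```

{"op": "play_rows", "data": {
  "motion": [
    [[0, 0.06, -0.02, 1, 0, 0], [0, 0.13, -0.03, 2, 0, 0], [0, 0.19, -0.04, 3, 0, 0], [0, 0.26, -0.05, 4, 0, 0], [0, 0.32, -0.06, 5, 0, 0]]
  ]
}}

```text
time: 8.15
tool_pos: [505.3, -89.3, 106.9]
tcp_rot: [-174.9, 0.0, 152.2]
ft_force: [-1.5, -3.2, -1.2]
finger_gap: 30.4
grip_force: 80.3
```

{"op": "play_rows", "data": {
  "motion": [
    [[0, -0.07, -0.01, -1, 0, 0], [0, -0.13, -0.03, -2, 0, 0], [0, -0.2, -0.04, -3, 0, 0], [0, -0.26, -0.05, -4, 0, 0], [0, -0.33, -0.06, -5, 0, 0]]
  ]
}}

```text
time: 8.65
tool_pos: [503.5, -92.5, 107.5]
tcp_rot: [179.9, 0.0, 152.2]
ft_force: [0.9, -2.7, -4.6]
finger_gap: 30.5
grip_force: 80.8
```

{"op": "play_rows", "data": {
  "motion": [
    [[0, -0.06, -0.02, -1, 0, 0], [0, -0.13, -0.03, -2, 0, 0], [0, -0.19, -0.04, -3, 0, 0], [0, -0.26, -0.05, -4, 0, 0], [0, -0.32, -0.06, -5, 0, 0]]
  ]
}}

```text
time: 9.15
tool_pos: [502.3, -95.3, 108.5]
tcp_rot: [174.9, 0.0, 152.2]
ft_force: [-0.4, -2.5, -1.0]
finger_gap: 30.3
grip_force: 81.1
```

{"op": "play_rows", "data": {
  "motion": [
    [[0, 0.07, -0.01, 1, 0, 0], [0, 0.13, -0.03, 2, 0, 0], [0, 0.2, -0.04, 3, 0, 0], [0, 0.26, -0.05, 4, 0, 0], [0, 0.33, -0.06, 5, 0, 0]]
  ]
}}

```text
time: 9.65
tool_pos: [504.2, -92.1, 109.8]
tcp_rot: [-179.9, 0.1, 152.2]
ft_force: [-0.0, -0.3, 7.4]
finger_gap: 30.4
grip_force: 81.4
```

{"op": "play_rows", "data": {
  "motion": [
    [[0, 0, -0.1, 0, 0, 0], [0, 0, -0.2, 0, 0, 0], [0, 0, -0.3, 0, 0, 0], [0, 0, -0.4, 0, 0, 0], [0, 0, -0.4, 0, 0, 0]]
  ]
}}

```text
time: 10.15
tool_pos: [503.0, -92.1, 112.4]
tcp_rot: [180.0, -0.1, 152.2]
ft_force: [0.9, -0.5, -4.2]
finger_gap: 30.3
grip_force: 80.7
```

Only the tamper's own weight (about 3.5 N) remains, so it is free. Lifting to about 15 mm above the rim.

{"op": "play_rows", "data": {
  "motion": [
    [[0, 0, -0.3, 0, 0, 0], [0, 0, -0.6, 0, 0, 0], [0, 0, -0.9, 0, 0, 0], [0, 0, -1.2, 0, 0, 0], [0, 0, -1.5, 0, 0, 0]]
  ]
}}

```text
time: 10.65
tool_pos: [503.6, -92.4, 128.3]
tcp_rot: [180.0, 0.0, 152.2]
ft_force: [-0.1, -0.3, -3.8]
finger_gap: 30.7
grip_force: 80.7
```

{"op": "play_rows", "data": {
  "motion": [
    [[0, 0, 0, 0, 0, 0], [0, 0, 0, 0, 0, 0], [0, 0, 0, 0, 0, 0], [0, 0, 0, 0, 0, 0], [0, 0, 0, 0, 0, 0]]
  ]
}}

```text
time: 11.15
tool_pos: [503.4, -92.3, 127.8]
tcp_rot: [-180.0, -0.0, 152.2]
ft_force: [0.0, 0.7, -5.1]
finger_gap: 30.2
grip_force: 80.7
```

Run:
```python
from bench import sensors,optics
import cv2,pickle
q=sensors.sense();print({k:q[k] for k in("tool_pos","tcp_rot","ft_force","grip_force")})
s=optics.snapshot("scene");w=optics.snapshot("wrist")
a=pickle.load(open("scene.pkl","rb"))["pixels"]
c=lambda i:cv2.resize(i[145:215,215:290],(375,350),interpolation=cv2.INTER_CUBIC)
W=cv2.resize(w["pixels"][:330,100:420],(339,350))
cv2.imwrite("pics/s3.png",cv2.hconcat([c(s["pixels"]),W])[:,:,::-1])
```

```text
{'tool_pos': array([503.39096579, -92.28091908, 127.76094997]), 'tcp_rot': array([-1.79998741e+02, -1.47150414e-02,  1.52200399e+02]), 'ft_force': array([ 1.54122958e-03,  6.95480984e-01, -5.09374589e+00]), 'grip_force': 80.68438053131104}
```

View pics/s3.png

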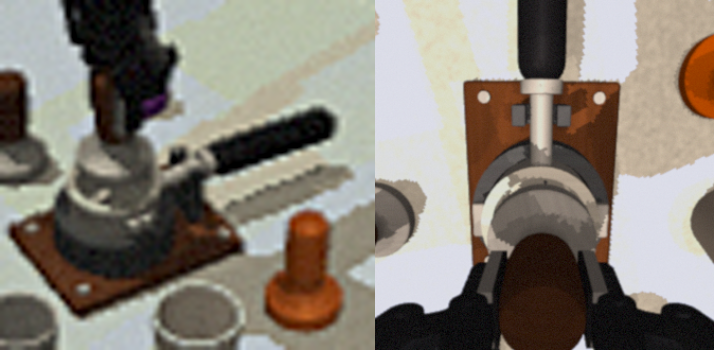

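The tamper base is clear above the rim (about (118,155) in the left panel), centred and upright. The portafilter handle tip is still at (325,120), so it is seated. Handing in.

```bash
python3 -c "
from bench import job
print(job.hand_in())"
```

```text
the job is handed in; nothing more can be done
None
```

I rocked the tamper free and handed the job in; it is held upright and centred about 15 mm above the rim, with the portafilter still seated as far as the camera shows (no verdict came back).

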